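# Key the slicing disc onto the food processor

## Robot

A 6-joint arm with a two-finger parallel gripper is mounted at the origin on a cart in front of the work surface, level with it; the furniture and walls round the work are solid. World frame = base frame: x ahead of the robot, y to its left, z up, the work surface at z = 0. Lengths are in mm, angles in rad, forces in N, time in s.
With the tool pointing down it reaches from about 350 to 975 mm from the base axis. Payload 7.1 kg.
Tool frame: the origin (TCP) lies on the front face of the gripper's body, between the roots of the fingers; the fingertips stand 80 mm ahead of it and the grasp point (between the pads) lies 61 mm ahead of it (env.tips_ahead is the distance from the TCP to the fingertips, in mm); z points along the fingers, y is the line along which they close (so a half turn about z gives the same grasp; the last joint's range is limited). The gripper opens to 88 mm and grips with 3 to 60 N. Pads are 20 mm wide; open, the fingers measure 115 mm over their backs; the gripper's body (75 mm by 178 mm) begins 61 mm behind the grasp point.
Start: joints at [1.267, 0.423, 1.63, -0, 1.089, -0.019], TCP at [175.572, 599.817, 302.675] pointing down, gripper open.
Joint ranges: [-3, 3], [-0.9, 2.11], [0.09, 2.58], [-1.31, 4.45], [0.11, 2.69], [-2.54, 2.54]. Speed limits (rad/s): [2.39, 2.39, 3.01, 3.14, 3.14, 3.14].

## Interface

Orientations are given as a unit quaternion [x, y, z, w].
In Python, from station import env, set_gripper, viewer, workorder gives the robot as it stands. Calls block until the motion is done:
- env.reach(position, orientation): joint-space move of the TCP to a pose.
- env.move_l(position, rot=None, rate=150, f_stop=None): straight line of the TCP; rot=None keeps the orientation; rate is the mean speed in mm/s. With f_stop (N) it stops when the force on the tool has changed by that much, and returns True; else False.
- env.move_joints(angles): joint-space move.
- set_gripper(opening): finger opening in mm; the grip force is fixed at half the most; returns when the fingers have stopped.
- env.hold(seconds).
- env.ik(position, orientation): joint angles nearest the present ones, or None.
- env.read_state(): the state.
- viewer.camera(name): name is "scene" or "top"; returns the picture (400x640x3 uint8, blue, green, red); there is no depth.
- viewer.camera_params(name): a dict with "fx", "fy", "cx", "cy" (pixels), "dist" ([k1, k2, p1, p2, k3] as OpenCV has them; the pictures are not rectified), "pose" (4x4, takes a point from camera to world coordinates). Camera axes: x right, y up, looking along -z (the intrinsics and any distortion apply to the point x, -y, -z); pixel columns grow to the right and rows downward; lengths in mm; the calibration is good to about 2 mm. A picture is of the moment at which its call begins. camera_params takes no time and is no camera call.
A pose or a line that the arm cannot do raises env.IKError and nothing moves.
- workorder.sign_off(): hands the job in; it is judged then, once.
The state is a dict: "time_s": time; "qpos": joint angles; "dq": joint speeds; "tau": joint torques, N m; "tool_pos": TCP position; "orientation": TCP orientation; "force": force on the tool from outside, world axes, zero at the start; "wrist_torque": the same for the moment, N m; "width": finger opening in mm; "grip_force": force on a finger pad.
Only numpy, scipy, OpenCV 4.12 (cv2) and the standard library are available. Lean on these libraries where they do the work, as an engineer would, in place of code of your own. Each camera call takes 0.05 s, during which the arm holds its last target. There are 200 camera calls.

## Task

The slicing disc of the food processor is lying on its spindle but rides high, because its rim notch is not over the key of the base. With a fingertip push the disc's upright tab round until the notch is over the key, then press the disc down until it is fully home, and take the hand away. Only push and press: do not pinch the tab, do not lift the disc, and leave the things standing around where they are.

Things in the scene. Friction and masses are not known exactly. Their poses are not given: they have to be found in the camera images.
- slicer: White round motor base of a small food processor, 184 mm across, bowl removed, fixed. Origin: centre of its underside, on the vertical spindle axis. Deck 60 mm up. On its own +x side a grey key block (70 to 84 mm from the axis, 20 wide, top 82 mm up) stands just outside the disc's rim; from it the key points inward under the rim. Grey dial on the -x side: fixed.
- key (a point): The round steel key, 8 mm thick, level, from the key block inward to 52 mm from the axis. This point: on its top, 58 mm from the axis along the base's +x, 68 mm up.
- disc (a joint): Turn of the disc in rad, growing anticlockwise seen from above; 0 or 2 pi: notch over the key. Starts between 1.0 and 5.28, stops at -1 and 7.3, so it can go either way. Stays where it is left; some 1.5 N at the tab turns it. The key enters the notch within 0.065 rad of exact; otherwise the rim lands on the key after 1 mm.
- seat (a joint): How far the disc is pressed down the spindle, m: 0 riding high (start), 0.008 fully home, negative if lifted. Snug: about 8 N presses it down and it stays where it is left. The disc cannot tilt.
- notch (a point): Middle of the notch in the disc's rim, 58 mm from the axis; open at the rim, 16 mm wide, 13 mm deep. The disc is plain aluminium, 128 mm across, 5 mm thick, its top 74 mm above the worktop riding high, 66 mm when home.
- boss (a point): Top centre of the low black boss in the middle of the disc, on the axis, 36 mm across and 5 mm high: the place to press. 79 mm above the worktop riding high, 71 mm when home.
- tab (a point): Centre of the black upright tab on the disc, 47 mm from the axis on the side opposite the notch. The tab is 16 mm long along the radius, 14 mm thick across it and rises 24 mm above the disc's top; this point is half-way up. Push it on a flat side, along the circle, with the outside of one finger: its corner can wedge in the gap between two shut fingertips.
- tab_left: The half (7 mm thick) of the tab on the +y side of the disc, where disc x points from the axis to the notch. Pushing this face turns the disc anticlockwise (joint grows). Origin: foot of this half. x, y as the disc's.
- tab_right: The other half of the tab, own -y side; pushing this face turns the disc clockwise (joint falls). Origin: foot of this half.
- tin_1: Food tin, 75 mm across, 58 high mm, loose, not part of the job: leave it standing. Origin: centre of its underside.
- garlic_1: Garlic bulb, about 60 mm across, 59 high mm, loose, not part of the job: leave it standing. Origin: centre of its underside.
- mill_2: Small round-topped salt mill, 44 mm across, 90 high mm, loose, not part of the job: leave it standing. Origin: centre of its underside.
- bottle_1: Small brown dropper bottle, 33 mm across, 102 high mm, loose, not part of the job: leave it standing. Origin: centre of its underside.
- lemon_1: Lemon, about 78 x 55 x 56 mm, loose, not part of the job: leave it standing. Origin: centre of its underside.
- spice_jar_1: Glass spice jar with a dark cap, 41 mm across, 105 high mm, loose, not part of the job: leave it standing. Origin: centre of its underside.

How it is judged:
By the outcome, as a careful person would: the job done as asked, in the order asked, and still so for the second after the job is handed in, with the robot touching nothing.
It also fails if it takes over 48 s, if anything falls off the work surface, if the arm or the gripper's body presses on something with over 40 N, if the wrist force passes 120 N, or if a joint passes its speed limit or range.

## Working session

There is one attempt and no reset: what is moved stays moved. The work goes in short steps, each a Python script; the robot and the scene stay as the last script left them, time stands still between calls to the robot, and variables do not carry over. Pictures are saved under pics/ and viewed, at most 10 in all, crops included, and the job is handed in when it is done.

```bash
ls; mkdir -p pics; python3 - <<'E'
from station import env, viewer
import cv2
for n in ("scene","top"):
    cv2.imwrite(f"pics/{n}0.png",viewer.camera(n)); p=viewer.camera_params(n); print(n,p)
print(env.tips_ahead, env.read_state())
E
```

```text
pics
scene {'fx': 504.7426786634006, 'fy': 504.7426786634006, 'cx': 311.73749604903117, 'cy': 202.3069891767044, 'dist': array([0.03795422, 0.        , 0.        , 0.        , 0.        ]), 'pose': array([[ 8.46318377e-01,  2.01999249e-01, -4.92890970e-01,
        -7.20573262e+01],
       [-5.32397323e-01,  3.50769556e-01, -7.70398474e-01,
        -8.26439440e+02],
       [ 1.72712333e-02,  9.14416219e-01,  4.04406581e-01,
         6.03985118e+02],
       [ 0.00000000e+00,  0.00000000e+00,  0.00000000e+00,
         1.00000000e+00]])}
top {'fx': 400.7030298325264, 'fy': 400.7030298325264, 'cx': 323.7774593555675, 'cy': 206.67006600880177, 'dist': array([0.00785322, 0.        , 0.        , 0.        , 0.        ]), 'pose': array([[-7.12355523e-03,  9.90961135e-01, -1.33960011e-01,
         4.24923041e+02],
       [-9.99723593e-01, -1.00591240e-02, -2.12497348e-02,
         1.39097533e+02],
       [-2.24051816e-02,  1.33771610e-01,  9.90758883e-01,
         1.08052926e+03],
       [ 0.00000000e+00,  0.00000000e+00,  0.00000000e+00,
         1.00000000e+00]])}
80.0 {'time_s': 0.1, 'qpos': array([ 1.26700342e+00,  4.23781811e-01,  1.63057700e+00,  1.89385791e-06,
        1.08862406e+00, -1.89916046e-02]), 'dq': array([-0.00010004, -0.00305948, -0.00163284, -0.00080282,  0.00177887,
       -0.0004965 ]), 'tau': array([ 3.13237308e-06, -5.45610702e+01, -2.74323767e+01,  6.44546072e-02,
        1.89482857e-02, -6.50521685e-06]), 'tool_pos': array([175.45975552, 599.46738376, 301.98287349]), 'orientation': array([ 1.41920275e-01,  9.89877847e-01, -6.85942547e-04, -1.12526845e-04]), 'force': array([ 0.42811656, -0.65411588,  0.55389622]), 'wrist_torque': array([-0.01093416, -0.00317424,  0.02149204]), 'grip_force': 0.0, 'width': 87.8358744091027}
```

View pics/scene0.png

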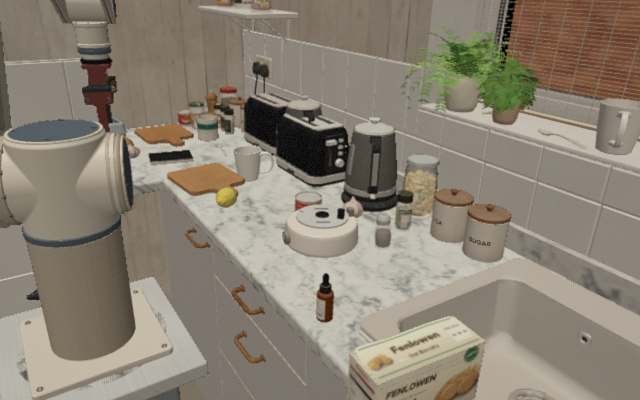

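View pics/top0.png

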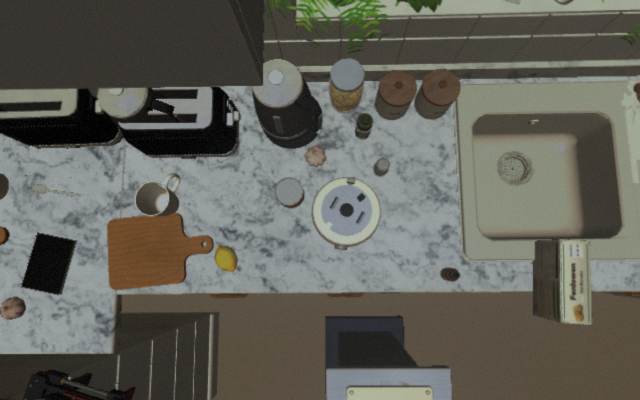

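Scene picture: the base is at about (322,228), with the tab toward the back right at (343,212). Top picture: disc centre is near (347,210), tab (362,197), key block (351,181), dial (340,245). I'll zoom in on the top view and locate everything.

```bash
cat > h.py <<'E'
import numpy as np, cv2
from station import env, viewer, set_gripper
def ray(n,px):
    p=viewer.camera_params(n); K=np.array([[p['fx'],0,p['cx']],[0,p['fy'],p['cy']],[0,0,1.]])
    u=cv2.undistortPoints(np.array([[px]],float),K,p['dist'])[0,0]
    T=p['pose']; return T[:3,3],T[:3,:3]@np.array([u[0],-u[1],-1])
def onz(n,px,z):
    o,d=ray(n,px); return o+d*(z-o[2])/d[2]
def pix(n,P):
    p=viewer.camera_params(n); T=p['pose']; c=T[:3,:3].T@(np.asarray(P,float)-T[:3,3])
    K=np.array([[p['fx'],0,p['cx']],[0,p['fy'],p['cy']],[0,0,1.]])
    return cv2.projectPoints(np.array([[c[0],-c[1],-c[2]]]),np.zeros(3),np.zeros(3),K,p['dist'])[0][0,0]
E
python3 - <<'E'
from h import *
a=cv2.imread('pics/top0.png')
b=a[168:253,300:392]; cv2.imwrite('pics/c1.png',cv2.resize(b,None,fx=6.5,fy=6.5,interpolation=cv2.INTER_CUBIC))
a=cv2.imread('pics/scene0.png')
b=a[185:260,270:430]; cv2.imwrite('pics/c2.png',cv2.resize(b,None,fx=5,fy=5,interpolation=cv2.INTER_CUBIC))
print(onz('top',(347,210),79),onz('top',(362,197),98),onz('top',(351,181),82))
for n,p,z in (('tin',(289,192),58),('garlic',(315,156),40),('mill',(382,166),80),('bottle',(450,274),90),('lemon',(227,260),28),('jar',(364,125),105),('potgrey',(300,110),100)): print(n,onz('top',p,z).round())
E
```

```text
[551.29018176 102.1858236   79.        ] [580.98253663  65.28573169  98.        ] [624.84501313  91.07678279  82.        ]
tin [602. 251.  58.]
garlic [702. 184.  40.]
mill [663.  12.  80.]
bottle [ 391. -144.   90.]
lemon [429. 416.  28.]
jar [763.  57. 105.]
potgrey [807. 219. 100.]
```

View pics/c1.png

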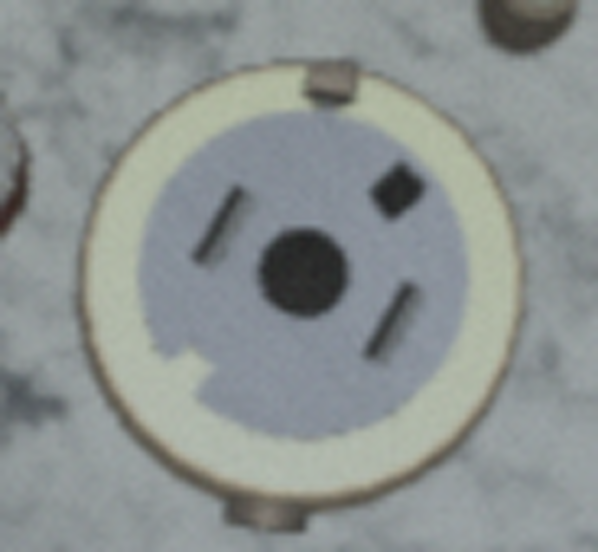

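View pics/c2.png

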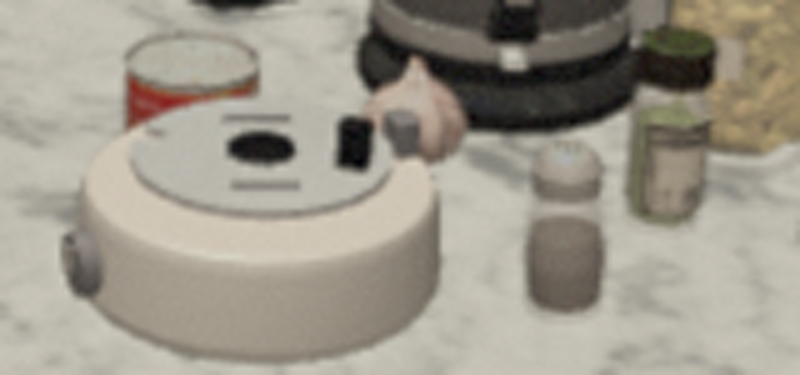

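The crops show the boss at c1 (303,272), block top (330,83), tab top (397,190), notch (186,372) and dial (265,512). The notch is about 138° anticlockwise of the key, so I'll push clockwise: the tab passes the right side and ends up facing the robot. Next I'll measure precisely.

```bash
cat >> h.py <<'E'
def blobs(img,x0=300,y0=168,x1=392,y1=253,s=6):
    g=cv2.resize(img[y0:y1,x0:x1],None,fx=s,fy=s,interpolation=cv2.INTER_CUBIC)
    f=lambda c:((c[0]+.5)/s-.5+x0,(c[1]+.5)/s-.5+y0)
    return g,f
def measure(img, verbose=False):
    """axis and angles of tab and notch from a top picture"""
    g,f=blobs(img); hsv=cv2.cvtColor(g,cv2.COLOR_BGR2HSV)
    dark=(g.max(2)<75).astype(np.uint8)
    n,l,st,c=cv2.connectedComponentsWithStats(dark)
    B=[(st[i,4],*f(c[i]),st[i,2],st[i,3]) for i in range(1,n) if st[i,4]>250]
    # disc: bluish (b>r)
    blue=((g[:,:,0].astype(int)-g[:,:,2]>5)|(dark>0)).astype(np.uint8)
    n,l,st,c=cv2.connectedComponentsWithStats(blue); i=1+st[1:,4].argmax()
    m=(l==i).astype(np.uint8); cn=max(cv2.findContours(m,0,1)[0],key=cv2.contourArea)
    hull=cv2.convexHull(cn); (ex,ey),ax,ang=cv2.fitEllipse(hull)
    h=cv2.drawContours(np.zeros_like(m),[hull],0,1,-1)
    d=cv2.morphologyEx(h&(1-m),cv2.MORPH_OPEN,np.ones((9,9)))
    n,l,st,c=cv2.connectedComponentsWithStats(d)
    N=[(st[i,4],*f(c[i])) for i in range(1,n) if st[i,4]>150]
    return B,f((ex,ey)),[a/6 for a in ax],N
E
python3 - <<'E'
from h import *
im=cv2.imread('pics/top0.png')
B,E,ax,N=measure(im)
for b in B: print('dark',b, onz('top',b[1:3],79)[:2], onz('top',b[1:3],98)[:2])
e=onz('top',E,74)[:2]; print('disc',E,ax,e)
for n in N:
    p=onz('top',n[1:],74)[:2]; print('notch',n,p,np.linalg.norm(p-e),np.arctan2(*(p-e)[::-1]))
# base outline at deck
g,f=blobs(im); w=((g[:,:,2].astype(int)-g[:,:,0]>12)&(g[:,:,1]>150)).astype(np.uint8)
cn=max(cv2.findContours(w,0,1)[0],key=cv2.contourArea); q=cv2.fitEllipse(cv2.convexHull(cn)); print('deck',f(q[0]),q[1],onz('top',f(q[0]),60))
for px in ((330,74),(330,83),(265,512)): 
    u=((px[0]+.5)/6.5-.5+300,(px[1]+.5)/6.5-.5+168); print(px,onz('top',u,82)[:2],onz('top',u,30)[:2])
# scene: boss check
for P in ((*e,79),): print(pix('scene',P), 'boss seen at', (270+261/5,185+148/5))
E
```

```text
Traceback (most recent call last):
  File "h.py", line 27, in measure
    hull=cv2.convexHull(cn); (ex,ey),ax,ang=cv2.fitEllipse(hull)
                                            ~~~~~~~~~~~~~~^^^^^^
cv2.error: OpenCV(4.12.0) /io/opencv/modules/imgproc/src/shapedescr.cpp:361: error: (-201:Incorrect size of input array) There should be at least 5 points to fit the ellipse in function 'fitEllipseNoDirect'
```

```bash
sed -i "s/^    n,l,st,c=cv2.connectedComponentsWithStats(blue).*/    blue\&=cv2.circle(np.zeros_like(blue),(280,251),180,1,-1)\n    n,l,st,c=cv2.connectedComponentsWithStats(blue); i=1+st[1:,4].argmax()/" h.py
cat > m.py <<'E'
from h import *
import sys
im=cv2.imread(sys.argv[1])
B,E,ax,N=measure(im)
for b in B: print('dark',np.round(b,2), onz('top',b[1:3],79)[:2], onz('top',b[1:3],98)[:2])
e=onz('top',E,74)[:2]; print('disc',E,ax,e)
for n in N:
    p=onz('top',n[1:],74)[:2]; print('notch',n,p,np.linalg.norm(p-e),np.arctan2(*(p-e)[::-1]))
g,f=blobs(im); w=((g[:,:,2].astype(int)-g[:,:,0]>12)&(g[:,:,1]>150)).astype(np.uint8)
cn=max(cv2.findContours(w,0,1)[0],key=cv2.contourArea); q=cv2.fitEllipse(cv2.convexHull(cn)); print('deck',f(q[0]),np.array(q[1])/6,onz('top',f(q[0]),60))
for px in ((330,74),(330,83),(265,512)):
    u=((px[0]+.5)/6.5-.5+300,(px[1]+.5)/6.5-.5+168); print(px,onz('top',u,82)[:2],onz('top',u,30)[:2])
print(pix('scene',(*e,79)), 'boss seen at', (270+261/5,185+148/5))
g6=cv2.cvtColor(g,cv2.COLOR_BGR2HSV)
for y in (60,70,75,80,90): print([tuple(int(v) for v in g[y,x]) for x in (270,290,300,310,320,335)])
E
python3 m.py pics/top0.png
```

```text
dark [1919.    379.19  171.68   78.     46.  ] [648.73177393  18.91413594] [644.48590106  21.19413376]
dark [558.   301.56 198.6   23.    58.  ] [581.53402634 216.71595779] [578.56296116 215.24345955]
dark [1241.    360.66  197.01   44.     46.  ] [584.00931003  67.23088468] [580.99128627  68.59426602]
dark [458.   333.27 202.05  39.    61.  ] [571.8791517  136.51591954] [569.09124903 136.56489529]
dark [4683.    346.23  209.51   78.     78.  ] [552.55362392 104.11298642] [550.13234561 104.77667784]
dark [454.   359.4  217.03  38.    61.  ] [533.19366076  71.36778777] [531.13966009  72.65268797]
disc (346.264155069987, 209.72630055745444) [50.600067138671875, 50.70795186360677] [552.63729678 103.85030642]
notch (np.int32(899), np.float64(328.92575083426027), np.float64(224.07832777159808)) [516.62167713 148.02566704] 56.99638010231261 2.2547896558916696
deck (346.05214436848956, 210.7240193684896) [65.84835815 66.38082377] [551.84085289 103.94073221  60.        ]
(330, 74) [630.1229436   92.64698564] [640.80905501  90.2279995 ]
(330, 83) [626.55028781  92.70385592] [637.05034748  90.2878314 ]
(265, 512) [460.24976343 120.13086896] [462.08945871 119.14314977]
[321.67005791 213.54953966] boss seen at (322.2, 214.6)
[(122, 136, 135), (103, 107, 110), (99, 104, 106), (98, 105, 108), (97, 102, 103), (133, 134, 127)]
[(159, 183, 175), (108, 119, 124), (110, 119, 124), (110, 119, 123), (104, 110, 116), (122, 137, 141)]
[(163, 186, 179), (113, 121, 126), (115, 124, 130), (111, 121, 125), (108, 115, 120), (144, 165, 160)]
[(162, 184, 177), (96, 103, 108), (107, 116, 119), (111, 118, 126), (110, 119, 124), (154, 175, 169)]
[(162, 184, 176), (77, 83, 83), (67, 69, 68), (60, 66, 66), (68, 75, 75), (156, 178, 169)]
```

Axis is (552.3, 104.0), tab angle -0.889, key angle about -0.155, so the turn is about 2.41. I'll push clockwise with the back of the closed fingers, turning the hand along with the tab. First I'll check the IK along the whole arc.

```bash
cat >> h.py <<'E'
from scipy.spatial.transform import Rotation as R
C=np.array([552.3,104.0]); TAB0=-0.889; KEY=-0.155
def quat(yaw): # tool z down, tool x at world angle yaw
    c,s=np.cos(yaw),np.sin(yaw)
    return R.from_matrix(np.array([[c,s,0],[s,-c,0],[0,0,-1.]])).as_quat()
def hand(phi,off,flip,tip=85.,rad=46.):
    """TCP pose with finger back `off` mm from the tab's anticlockwise face (off<0: other sense unused)"""
    t=7+13.5+off; c,s=np.cos(phi),np.sin(phi)
    p=C+[c*rad-s*t, s*rad+c*t]
    return [*p,tip+80.],quat(phi+flip)
E
python3 - <<'E'
from h import *
for flip in (0,np.pi):
    for phi in np.linspace(TAB0,KEY-np.pi,6):
        for z in (85,200):
            q=env.ik(*hand(phi,0 if z==85 else 8,flip,z)); print(round(flip,1),round(phi,2),z,None if q is None else np.round(q,2))
E
```

```text
0 -0.89 85 None
0 -0.89 200 None
0 -1.37 85 None
0 -1.37 200 None
0 -1.85 85 None
0 -1.85 200 None
0 -2.33 85 [ 0.08  0.5   1.91 -0.    0.74 -2.3 ]
0 -2.33 200 [ 0.07  0.33  1.83 -0.    0.98 -2.31]
0 -2.82 85 [ 0.11  0.48  1.95 -0.    0.71 -1.79]
0 -2.82 200 [ 0.1   0.3   1.88 -0.    0.96 -1.8 ]
0 -3.3 85 [ 0.16  0.47  1.96 -0.    0.71 -1.26]
0 -3.3 200 [ 0.14  0.28  1.9  -0.    0.96 -1.28]
3.1 -0.89 85 [ 0.12  0.57  1.76 -0.    0.81 -0.57]
3.1 -0.89 200 [ 0.12  0.43  1.68 -0.    1.03 -0.56]
3.1 -1.37 85 [ 0.09  0.55  1.8  -0.    0.79 -0.11]
3.1 -1.37 200 [ 0.09  0.4   1.72 -0.    1.02 -0.11]
3.1 -1.85 85 [ 0.08  0.53  1.85 -0.    0.76  0.36]
3.1 -1.85 200 [ 0.07  0.37  1.77 -0.    1.    0.35]
3.1 -2.33 85 [ 0.08  0.5   1.91 -0.    0.74  0.85]
3.1 -2.33 200 [ 0.07  0.33  1.83 -0.    0.98  0.83]
3.1 -2.82 85 [ 0.11  0.48  1.95 -0.    0.71  1.36]
3.1 -2.82 200 [ 0.1   0.3   1.88 -0.    0.96  1.34]
3.1 -3.3 85 [ 0.16  0.47  1.96 -0.    0.71  1.88]
3.1 -3.3 200 [ 0.14  0.28  1.9  -0.    0.96  1.87]
```

```bash
python3 - <<'E'
from h import *
F=np.pi
S=lambda: env.read_state()
set_gripper(0)
env.reach(*hand(TAB0,8,F,tip=190)); print(S()['time_s'],S()['width'])
p,q=hand(TAB0,8,F); print('stop?',env.move_l(p,q,rate=120,f_stop=6))
s=S(); print(s['time_s'],s['tool_pos'],s['force'])
E
```

```text
3.825 0.5327462267467253
stop? False
4.85 [603.90583068  86.33180735 165.65884848] [-0.23505523 -0.63192485  0.49213016]
```

```bash
python3 - <<'E'
from h import *
F=np.pi; S=env.read_state
end=KEY-np.pi+0.07
for phi in [TAB0]+list(np.linspace(TAB0,end,13)[1:]):
    p,q=hand(phi,0,F); env.move_l(p,q,rate=45)
    s=S(); print(round(phi,2),round(s['time_s'],2),np.round(s['force'],1))
    if np.linalg.norm(s['force'])>15: print('STOP'); break
else:
    p,q=hand(end,8,F); env.move_l(p,q)
    env.move_l([*p[:2],230.],rate=200)
    env.move_l([p[0]-150,p[1]+100,230.],rate=250)
    cv2.imwrite('pics/top1.png',viewer.camera('top'))
    print(S()['time_s'])
E
python3 m.py pics/top1.png | head -12
```

```text
-0.89 5.17 [ 0.4 -0.  -0.6]
-1.08 5.54 [0.1 0.3 0.6]
-1.28 5.91 [ 0.3  1.  -0.8]
-1.47 6.28 [ 0.5 -0.5 -0.3]
-1.67 6.64 [-0.4  0.9  0.4]
-1.86 7.01 [ 0.7 -0.4  0.1]
-2.06 7.38 [-0.4 -0.3 -0.7]
-2.25 7.74 [ 0.1 -0.5  0.4]
-2.45 8.11 [-0.6 -0.7 -0.1]
-2.64 8.47 [0.1 0.2 0.7]
-2.84 8.84 [ 0.6 -0.2  0.2]
-3.03 9.21 [ 0.1 -0.5 -0.2]
-3.23 9.57 [-0.6 -1.1  0.3]
11.225
dark [1962.    379.14  171.58   76.     46.  ] [648.99891077  19.0400441 ] [644.74797005  21.31765331]
dark [569.   301.51 198.62  23.    59.  ] [581.47832264 216.8343639 ] [578.50831421 215.35961937]
dark [464.   360.33 204.73  29.    65.  ] [564.3233342   68.45466023] [561.67877286  69.79482534]
dark [4690.    346.26  209.48   77.     76.  ] [552.63167968 104.01962205] [550.20892058 104.68508468]
dark [494.   331.97 214.63  29.    67.  ] [539.93911693 140.11013274] [537.75714829 140.09092271]
dark [1127.    346.31  227.65   32.     38.  ] [506.79816108 104.57091436] [505.24490913 105.22591844]
disc (346.2154541015625, 209.82774353027344) [50.456095377604164, 50.650166829427086] [552.37990005 103.97713768]
notch (np.int32(1111), np.float64(346.19989498949894), np.float64(186.90031503150314)) [611.28375757 103.15716056] 58.90956453417624 -0.013919702305844642
deck (346.07066345214844, 210.7411855061849) [65.77801514 66.31128438] [551.79603806 103.89395105  60.        ]
(330, 74) [630.1229436   92.64698564] [640.80905501  90.2279995 ]
(330, 83) [626.55028781  92.70385592] [637.05034748  90.2878314 ]
(265, 512) [460.24976343 120.13086896] [462.08945871 119.14314977]
```

```bash
python3 - <<'E'
from h import *
a=cv2.imread('pics/top1.png')
b=a[172:252,306:388]; b=cv2.resize(b,None,fx=7,fy=7,interpolation=cv2.INTER_CUBIC)
cv2.imwrite('pics/c3.png',b)
E
```

```text
(no output)
```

View pics/c3.png

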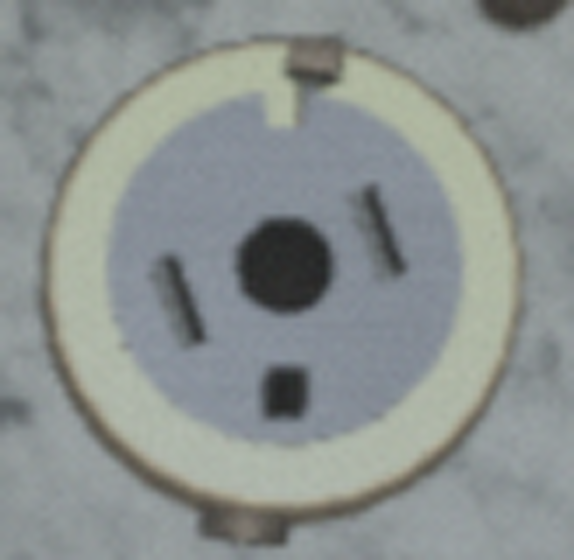

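The notch is at c3 (283,108), block top (316,60), dial (245,525) and tab (286,392). The notch is now at about -0.022 and the key at about -0.16. The finger is roughly 3 mm thinner than I assumed, so I'll push a further 0.138.

```bash
cat > push2.py <<'E'
from h import *
import sys
F=np.pi; S=env.read_state
a,b=float(sys.argv[1]),float(sys.argv[2])
p,q=hand(a,8,F); env.reach([*p[:2],230.],q)
env.move_l(p,q,rate=150,f_stop=8)
for phi in np.linspace(a,b,3):
    p,q=hand(phi,0,F); env.move_l(p,q,rate=40)
env.hold(.2)
p,q=hand(b,8,F); env.move_l(p,q)
env.move_l([*p[:2],230.],rate=250)
env.move_l([p[0]-150,p[1]+100,230.],rate=250)
im=viewer.camera('top'); cv2.imwrite(sys.argv[3],im)
cv2.imwrite(sys.argv[3].replace('top','ct'),cv2.resize(im[172:252,306:388],None,fx=7,fy=7,interpolation=cv2.INTER_CUBIC))
print(S()['time_s'])
E
python3 push2.py -3.22 -3.365 pics/top2.png; python3 m.py pics/top2.png | grep -E "dark|notch|disc"
```

```text
15.1917
dark [1949.    379.12  171.59   77.     46.  ] [648.98386069  19.09344218] [644.73320549  21.37003838]
dark [560.   301.53 198.64  23.    59.  ] [581.43120813 216.78741922] [578.46209351 215.31356529]
dark [488.   360.85 206.48  21.    71.  ] [559.87138321  67.21814799] [557.31127978  68.58177096]
dark [4778.    346.24  209.45   79.     78.  ] [552.70479762 104.07616141] [550.2806514  104.74055143]
dark [467.   331.4  212.71  21.    69.  ] [544.79818693 141.49537971] [542.52403693 141.44989018]
dark [1068.    343.73  227.43   32.     40.  ] [507.41679963 111.00487586] [505.85181149 111.53782132]
disc (346.19395955403644, 209.85861206054688) [50.29443359375, 50.79200744628906] [552.30174687 104.03259523]
notch (np.int32(921), np.float64(349.2749728555917), np.float64(187.47656532754252)) [609.70373511  95.35236163] 58.054583878323974 -0.150081268681837
```

View pics/ct2.png

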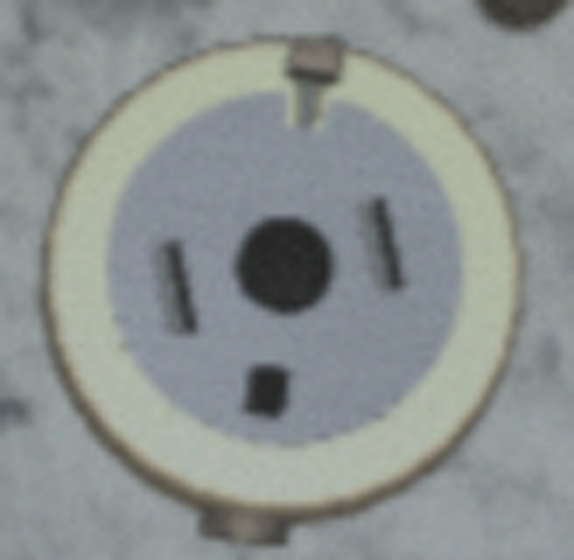

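The key shows centred in the notch, at about (308,108). Now I'll press on the boss.

```bash
python3 - <<'E'
from h import *
S=env.read_state; q=S()['orientation']
env.reach([*C,200.],q)
env.move_l([*C,165.],rate=100)
print(env.move_l([*C,149.],rate=20,f_stop=40))
s=S(); print(s['time_s'],s['tool_pos'],s['force'])
env.hold(.3); s=S(); print(s['tool_pos'],s['force'])
E
```

```text
False
17.525 [552.78991618 104.06737666 151.01270641] [-6.23046401 -0.63069175 22.91822704]
[552.75131474 104.04116194 150.98882042] [-6.17316444 -0.64742161 22.83743507]
```

The tip is at 71.0 mm with 23 N against a hard stop, so the disc is home. I'll press slightly harder to confirm, then retreat and look.

```bash
python3 - <<'E'
from h import *
S=env.read_state
env.move_l([*C,148.2],rate=20,f_stop=30); env.hold(.2); s=S(); print(s['tool_pos'],s['force'])
env.move_l([*C,230.],rate=120); env.move_l([400,205,240.],rate=250)
im=viewer.camera('top'); sc=viewer.camera('scene'); cv2.imwrite('pics/top3.png',im)
a=cv2.resize(im[140:260,270:400],None,fx=3,fy=3,interpolation=2); b=cv2.resize(sc[180:300,270:400],None,fx=3,fy=3,interpolation=2)
cv2.imwrite('pics/f.png',np.hstack([a,b])); s=S(); print(s['time_s'],s['force'])
E
```

```text
[552.80896622 104.06153507 150.87383089] [-8.19960033 -0.3410839  28.17201992]
20.0917 [ 0.62858953  0.34323101 -1.08075495]
```

View pics/f.png

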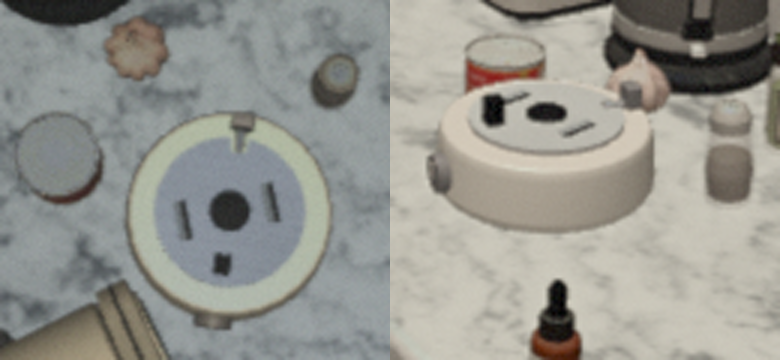

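The disc sits low, with the key standing in the notch at left-panel (240,140). The tin, garlic, mill and bottle are undisturbed and the hand is clear.

```bash
python3 -c "
from station import workorder
print(workorder.sign_off())"
```

```text
the job is handed in; nothing more can be done
None
```

I pushed the disc's tab clockwise until the notch was over the key and pressed the disc fully home (fingertips stopped at 71 mm under 28 N). The hand is clear, the things I could see around it stand where they were, and the job was handed in after about 20 s.

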